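Latch a plug-in module into its test station

ROBOT

A 7-joint arm with a two-finger parallel gripper is mounted at the origin on the work surface. World frame = base frame: x ahead of the robot, y to its left, z up, the work surface at z = 0. Lengths are in m, angles in rad, forces in N, time in s.
With the tool pointing down it reaches from about 0.375 to 0.925 m from the base axis. Payload 3.1 kg.
Tool frame: the origin (TCP) lies between the finger pads; the fingertips stand 19 mm ahead of it and the grasp point (between the pads) is the TCP; z points along the fingers, y is the line along which they close (so a half turn about z gives the same grasp; the last joint's range is limited). The gripper opens to 85 mm and grips with 20 to 120 N. Pads are 22 mm wide; open, the fingers measure 114 mm over their backs; the gripper's body (76 mm by 85 mm) begins 54 mm behind the grasp point. The pads swing forward as they close: fully open they stand 13 mm farther back than shut.
Start: joints at [-1.321, 0.383, 0.044, 1.598, -0.018, 1.161, -0.05], TCP at [0.222, 0.611, 0.25] pointing down, gripper open.
Joint ranges: [-2.61, 2.61], [-0.41, 2.15], [-1.48, 1.57], [0, 2.5], [-1.57, 4.71], [0.05, 1.97], [-2.85, 2.85]. Speed limits (rad/s): [2.79, 2.79, 3.14, 3.14, 3.14, 3.14, 3.14].

INTERFACE

Orientations are given as a unit quaternion [x, y, z, w].
In Python, from bench import move_ptp, movel, move_j, move_gripper, pause, inverse_kinematics, read_camera, camera_params, MotionError, sign_off, look_for, tip_of, read_time_s, read_qpos, read_joint_vel, read_effort, read_eef_pos, read_tcp_rot, read_ft_force, read_ft_torque, read_finger_gap, read_grasp_force gives the robot as it stands. Calls block until the motion is done:
- move_ptp(position, orientation): joint-space move of the TCP to a pose.
- movel(position, orientation=None, speed=0.15): straight line of the TCP; orientation=None keeps the orientation; speed is the mean speed in m/s.
- move_j(angles): joint-space move.
- move_gripper(opening, effort=None): finger opening in m; effort is the grip in N (None keeps the last); returns when the fingers have stopped.
- pause(seconds).
- inverse_kinematics(position, orientation): joint angles nearest the present ones, or None.
- read_camera(name): name is "scene" or "top" or "wrist"; returns the picture (384x512x3 uint8, red, green, blue); there is no depth.
- camera_params(name): a dict with "K" (3x3 intrinsics, pixels), "dist_coeffs" ([k1, k2, p1, p2, k3] as OpenCV has them; the pictures are not rectified), "camera_from_world" (4x4, takes a point from world to camera coordinates). Camera axes: x right, y down, z forward; pixel columns grow to the right and rows downward; lengths in m; the calibration is good to about 2 mm. A picture is of the moment at which its call begins: read the wrist's pose just before it. camera_params takes no time and is no camera call; for the wrist camera it gives the pose at the moment of the call.
A pose or a line that the arm cannot do raises MotionError and nothing moves.
- sign_off(): hands the job in; it is judged then, once.
Trained networks look in the newest picture that a camera, given by its name, has taken for a name from the list of things; names that differ only in an ending like _2 or _b are one class to them, and where a whole thing is asked for, a point or a joint stands for the part that bears it (a point fixed in the world has none). Each returns a list of dicts, best first, with "confidence" (0 to 1); they miss things now and then, are a little off and sometimes report something else, mostly with a low value. They report only what shows in the picture. A call takes as long as a camera call.
- look_for(camera, name): "at" ([column, row] in pixels, amid what is visible of it).
- tip_of(camera, name): "at" ([column, row] in pixels: a listed point, or the origin of a listed thing).
Readings, each from a call of its own:
- read_time_s(): time.
- read_qpos(): joint angles.
- read_joint_vel(): joint speeds.
- read_effort(): joint torques, N m.
- read_eef_pos(): TCP position.
- read_tcp_rot(): TCP orientation.
- read_ft_force(): force on the tool from outside, world axes, zero at the start.
- read_ft_torque(): the same for the moment, N m.
- read_finger_gap(): finger opening in m.
- read_grasp_force(): force on a finger pad.
Only numpy, scipy, OpenCV 4.12 (cv2) and the standard library are available. Lean on these libraries where they do the work, as an engineer would, in place of code of your own. Each camera call takes 0.05 s, during which the arm holds its last target. There are 200 camera calls.

TASK

Take the module that has the steel hook on its top out of the rack, carrying it by its case and not by the hook, and lower it (do not drop it) flat into the nest of the test station, its hook opening away from the latch. Then bring the latch's loop over and behind the hook and throw the lever right over, past its dead point and down flat, so that the module is drawn hard against the contact block. Leave the plain module in the rack and everything else on the bench where it is, and let go.

Things in the scene. Friction and masses are not known exactly. Their poses are not given: they have to be found in the camera images.
- module: Module to load: aluminium case 36 (x) by 56 (y) by 34 mm high, 0.33 to 0.55 kg, steel hook on top; its -y end plate (22 wide, 3 thick) rises to 52 mm. Origin: centre of underside, z up. In the rack only its two ends (faces +-y) can be gripped; in the nest only its long sides (faces +-x, 36 mm apart) have room for fingers: set it down on the bench and take it again the other way.
- keeper: Steel hook on the module's top, 16 mm wide (x), 21 mm high; origin at module (0, -20, 34) mm, same axes. Foot y -7 to +20, 8 mm high; on it a post y -7 to +1; at its top a lip to y +4.5, z 16 to 21 mm. Open towards +y: the loop's bar lies on the foot, behind the post, under the lip. Do not carry the module by it.
- seat (a point): The point on the hook where the centre of the loop's bar belongs: keeper (0, 4, 11) mm, module (0, -16, 45) mm. Axes as the module's.
- blank: The other module in the rack: the same case without a hook, flat on top with a black label plate. Leave it. Origin: centre of its underside.
- rack: Grey plastic rack, fixed: floor 112 (x) by 50 (y), 6 mm thick; three dividers 6 mm thick, 46 mm along y, up to z 52 mm, at x -52, 0, +52. Two slots, centres x -26 and +26, which module is in which varies; modules stand with y along the rack's y, hook opening to +y; their ends project 3 mm past the floor, free. Origin: centre of underside, z up.
- station: Test station, fixed: base plate 90 (x) by 230 (y) by 12 mm. Origin: centre of underside, z up. Latch on its -y half, nest on +y. Nest: floor (slippery runners) z 12 mm; black contact block (20 wide, to z 64), face at y 43; end cheek (30 wide, to z 58), face at y 107; side guides 40 mm apart, to z 22. The module goes in with its y along the station's y, hook opening to +y.
- nest (a point): Place of the module's origin when fully home, its -y end against the contact block: station (0, 71, 12) mm. Inserted, it may lie up to 8 mm further +y; the latch draws it home.
- pivot (a point): The lever's hinge: station (0, -25, 34) mm, axis along the station's x.
- lever (a joint): Latch lever, 0 to 2.53 rad. The handle rises (0.611 + value) rad from station +y, turning through straight up to -y: 0.96 upright, 2.53 closed (level, pointing to -y, at its stop). Starts 0.30 to 0.70. Held by friction (0.10 N m); follows when the loop is pulled. Hooked, it goes taut at about 1.5; dead point 2.28, beyond which it pulls shut; a few N at the handle suffice.
- handle (a point): Centre of the lever's black rubber grip, 60 mm from the pivot; the grip is 14 mm wide (station x), 11 mm thick, 32 mm long; the lever ends 75 mm from the pivot. Its y axis runs outward along the lever.
- loop (a joint): Angle of the loop relative to the lever, 0 when it lies along the handle; the loop rises (0.611 + lever + loop) rad from the station's +y direction. Range -3.6 to 0.9 (stop); starts 0.6 to 0.8, that is standing upright to leaning back from the nest. Slight friction (0.02 N m) holds it near upright; tipped further towards the nest, it falls by its weight (50 g).
- loop_bar (a point): Middle of the loop's cross bar (steel, 6 mm thick, along station x). The loop hinges on a pin 16 mm from the pivot, 30 degrees further round (towards closing) than the handle; pin to bar 95.5 mm, stretching up to 7 mm against a 4 N/mm spring. Its side rods, 34 mm apart, straddle contact block and hook.
- loop_tab (a point): Centre of the pull tab at the loop's end, 20 mm beyond the bar (115 mm from the pin): flat steel, 12 mm wide (station x), 32 mm long, 5 mm thick. Its y axis runs outward along the loop. Pinched across its width it can turn between the fingers.
- bottle: Green bottle, 66 mm across, 210 mm high, bystander. Origin under it.
- spool: Grey solder spool, 48 mm across, 40 mm high, bystander.
- pliers: Pliers with red handles lying flat, 125 mm long, bystander.
- meter: Yellow multimeter lying flat, 75 by 150 by 34 mm, bystander.
- driver: Screwdriver lying flat, bystander.
- tray: Black parts tray, 100 by 140 by 30 mm, bystander.
- terminals: Black terminal strip, 22 by 60 by 20 mm, bystander.

How it is judged:
By the outcome, as a careful person would: the job done as asked, in the order asked, and still so for the second after the job is handed in, with the robot touching nothing.
It also fails if it takes over 64 s, if anything falls off the work surface, if the arm or the gripper's body presses on something with over 40 N, if the wrist force passes 120 N, or if a joint passes its speed limit or range.

## Working session

There is one attempt and no reset: what is moved stays moved. The work goes in short steps, each a Python script; the robot and the scene stay as the last script left them, time stands still between calls to the robot, and variables do not carry over. Pictures are saved under pics/ and viewed, at most 10 in all, crops included, and the job is handed in when it is done.

```bash
mkdir -p pics; ls; cat > h.py <<'E'
import numpy as np, cv2
from bench import *
def snap(cam,fn=None):
    P=camera_params(cam); im=read_camera(cam)
    if fn: cv2.imwrite('pics/'+fn,im[:,:,::-1])
    return P,im
def ray(P,uv):
    K=np.array(P['K'],float);d=np.array(P['dist_coeffs'],float)
    n=cv2.undistortPoints(np.array([[uv]],float),K,d)[0,0]
    T=np.array(P['camera_from_world']);R=T[:3,:3]
    v=R.T@np.array([n[0],n[1],1]);return -R.T@T[:3,3],v/np.linalg.norm(v)
def tri(rs):
    A=np.zeros((3,3));b=np.zeros(3)
    for o,v in rs:
        M=np.eye(3)-np.outer(v,v);A+=M;b+=M@o
    p=np.linalg.solve(A,b);return p,max(np.linalg.norm((np.eye(3)-np.outer(v,v))@(p-o)) for o,v in rs)
def onz(r,z): o,v=r;return o+v*(z-o[2])/v[2]
def proj(P,X):
    T=np.array(P['camera_from_world']);
    return cv2.projectPoints(np.array(X,float).reshape(-1,3),cv2.Rodrigues(T[:3,:3])[0],T[:3,3],np.array(P['K'],float),np.array(P['dist_coeffs'],float))[0].reshape(-1,2)
E
python3 - <<'E'
from h import *
ps={}
for c in('scene','top'):
    ps[c],_=snap(c,c+'0.png')
R={}
for n in 'module keeper seat blank rack station nest pivot handle loop_bar loop_tab bottle spool pliers meter driver tray terminals'.split():
    for c in('scene','top'):
        r=tip_of(c,n)[:1]
        if r: R[n,c]=r[0]
    s=[(c,np.round(R[n,c]['at'],1),round(R[n,c]['confidence'],2)) for c in ps if (n,c) in R]
    print(n,s, tri([ray(ps[c],R[n,c]['at']) for c in ps]) if len(s)==2 else '')
print(read_time_s(),read_tcp_rot())
for c in ps:o,v=ray(ps[c],[256,192]);print(c,o,v)
E
```

```text
pics
module [('scene', array([266.1, 191. ]), 0.47), ('top', array([184. , 218.9]), 0.68)] (array([ 0.48085038,  0.22324061, -0.01186169]), np.float64(0.000789553985981235))
keeper [('scene', array([260.6, 183.2]), 0.56), ('top', array([ 97.4, 208.4]), 0.51)] (array([ 0.43367242,  0.39825403, -0.02534808]), np.float64(0.1081844726973082))
seat [('scene', array([260.5, 180.6]), 0.42), ('top', array([186.6, 223.3]), 0.61)] (array([0.46369264, 0.20566472, 0.03821461]), np.float64(0.00044914324178210464))
blank [('scene', array([270.4, 195.4]), 0.62), ('top', array([196.7, 205.4]), 0.7)] (array([0.52445804, 0.18905412, 0.00411304]), np.float64(0.0028043879494473937))
rack [('scene', array([268.1, 190.4]), 0.76), ('top', array([190. , 213.7]), 0.73)] (array([0.49833618, 0.20660308, 0.00634423]), np.float64(0.0034004405947639705))
station [('scene', array([199.1, 247.7]), 0.74), ('top', array([323. , 217.6]), 0.61)] (array([ 0.51802162, -0.18646103, -0.00932136]), np.float64(0.007807785832025023))
nest [('scene', array([211.1, 233. ]), 0.6), ('top', array([298.6, 210.5]), 0.93)] (array([ 0
[... 1499 characters left out ...]
('top', array([171.3, 145.8]), 0.73)] (array([ 7.05869907e-01,  2.86668987e-01, -1.30912109e-04]), np.float64(0.0025333526331257385))
tray [('scene', array([309. , 167.1]), 0.83), ('top', array([ 96.4, 205.6]), 0.89)] (array([ 0.50313315,  0.49655637, -0.01570558]), np.float64(0.001144344096046461))
terminals [('scene', array([307.5, 217.6]), 0.6), ('top', array([211.5, 146.2]), 0.65)] (array([0.71130731, 0.16198503, 0.00834123]), np.float64(0.004254628409546159))
1.9 [ 1.73002452e-01  9.84921394e-01 -8.58365770e-06  8.47637490e-07]
scene [ 1.26410385 -0.79008323  0.86681044] [-0.52360009  0.63457825 -0.56846582]
top [ 0.34199943 -0.00670943  1.17687693] [ 0.19483169  0.01656928 -0.98069673]
```

```bash
python3 - <<'E'
import cv2,numpy as np
t=cv2.imread('pics/top0.png');s=cv2.imread('pics/scene0.png')
a=cv2.resize(t[130:280,150:450],(800,400))
b=cv2.resize(s[150:290,150:350],(0,0),fx=2,fy=1.4)
b=cv2.resize(s[160:260,160:360],(400,200),interpolation=cv2.INTER_CUBIC)
b2=cv2.resize(t,(266,200))
c=np.zeros((600,800,3),np.uint8);c[:400]=a;c[400:,:400]=b;c[400:,400:666]=b2
cv2.imwrite('pics/v1.png',c)
E
```

```text
(no output)
```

View pics/v1.png

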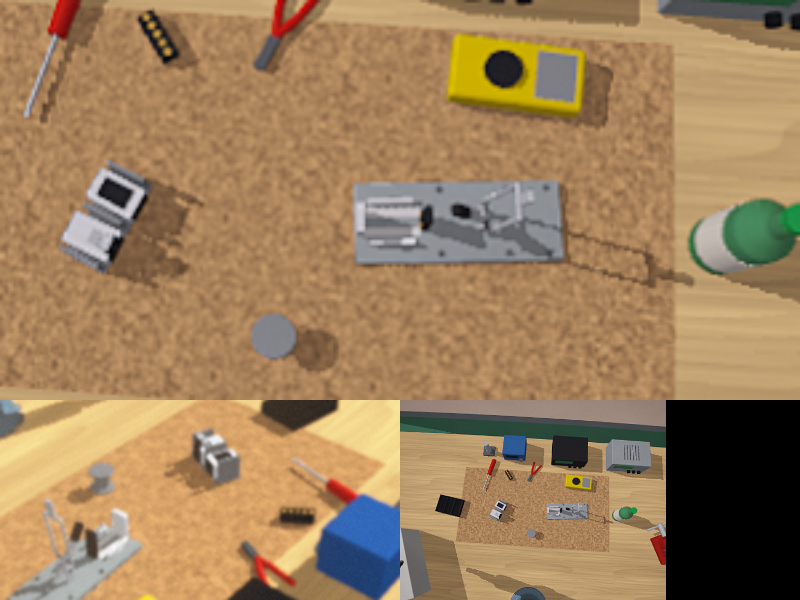

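```bash
cat >> h.py <<'E'
from scipy.spatial.transform import Rotation as Ro
def q(t):
    y=np.array([np.cos(t),np.sin(t),0]);z=np.array([0,0,-1.]);return Ro.from_matrix(np.c_[np.cross(y,z),y,z]).as_quat()
def best(p,t):
    "of the two half-turn-equivalent yaws, the nearer reachable one"
    c=[];n=np.array(read_qpos())
    for k in(t,t+np.pi):
        j=inverse_kinematics(list(p),list(q(k)))
        if j is not None:c.append((np.abs(np.array(j)-n).max(),k,j))
    return min(c,key=lambda a:a[0])
def views(names,poses,tag=None):
    "poses: list of (pos,yaw); triangulate tips from wrist"
    O={n:[] for n in names}
    for i,(p,t) in enumerate(poses):
        move_ptp(list(p),list(q(t)));P,im=snap('wrist',f'{tag}{i}.png' if tag else None)
        for n in names:
            r=tip_of('wrist',n)[:1]
            if r:O[n].append((ray(P,r[0]['at']),r[0]['confidence'],np.round(r[0]['at'])))
    X={}
    for n in names:
        if len(O[n])>1:
            p,e=tri([o[0] for o in O[n]]);X[n]=p;print(n,np.round(p,4),'err %.4f'%e,[round(o[1],2) for o in O[n]],[o[2] for o in O[n]])
        else:print(n,[(onz(o[0],.05),o[1],o[2]) for o in O[n]])
    return X
E
python3 - <<'E'
from h import *
P=camera_params('wrist');R=Ro.from_quat(read_tcp_rot()).as_matrix()
o,v=ray(P,[256,192]);print('cam in tool',R.T@(o-np.array(read_eef_pos())),R.T@v)
off=R.T@(o-np.array(read_eef_pos()))
t=np.arctan2(.79,.61)
for k in(t,t+np.pi):print(k,inverse_kinematics([.48,.22,.25],list(q(k))))
b=best([.48,.22,.25],t);k=b[1];Rt=Ro.from_quat(q(k)).as_matrix()
c=np.array([.485,.215,.24])-np.array([*(Rt@off)[:2],0])
print(b,c)
X=views('module keeper seat blank rack'.split(),[(c+[-.03,.04,0],k),(c+[.03,-.04,0],k)],'rk')
print(read_time_s())
E
```

```text
cam in tool [ 7.06015655e-02  4.07005690e-05 -1.24460728e-01] [-0.27959713  0.00353893  0.96011089]
0.9132680819574482 [-0.84366302  0.15307618  0.36877192  1.90572384 -0.06191227  1.09372206
  0.46289702]
4.0548607355472415 [-1.62881514  0.4590669   1.40320342  1.93076421 -0.4931288   1.1756395
 -2.26886705]
(np.float64(0.5128152117634941), np.float64(0.9132680819574482), array([-0.84366302,  0.15307618,  0.36877192,  1.90572384, -0.06191227,
        1.09372206,  0.46289702])) [0.54085664 0.17181877 0.24      ]
module [0.4888 0.2092 0.0792] err 0.0049 [0.46, 0.62] [array([244., 170.]), array([262.,  67.])]
keeper [0.4707 0.1958 0.0351] err 0.0000 [0.73, 0.85] [array([224., 157.]), array([246.,  69.])]
seat [0.4701 0.1996 0.0497] err 0.0001 [0.58, 0.9] [array([224., 156.]), array([248.,  64.])]
blank [0.4941 0.173  0.2834] err 0.0249 [0.7, 0.59] [array([ 90., 301.]), array([268., 116.])]
rack [0.5015 0.1981 0.0037] err 0.0000 [0.63, 0.84] [array([242., 170.]), array([263.,  93.])]
4.775
```

```bash
python3 - <<'E'
import cv2,numpy as np
a=cv2.imread('pics/rk0.png')
b=cv2.imread('pics/rk1.png')
cv2.imwrite('pics/v2.png',np.hstack([cv2.resize(a[60:330,60:460],(400,270)),b[0:270,80:480]]))
E
```

```text
(no output)
```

View pics/v2.png

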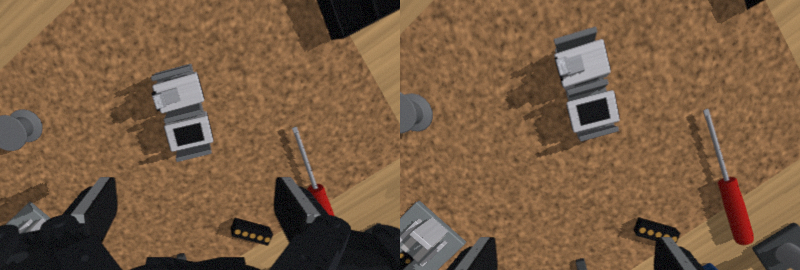

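```bash
cat > ov.py <<'E'
from h import *
import json
E
python3 - <<'E'
from h import *
# recover the two camera poses: same tool poses as before
off=np.array([.0706,0,-.12446]);t=np.arctan2(.79,.61)
P0=camera_params('wrist') # now = rk1 pose
c=read_eef_pos();print(c)
Tn=np.array(P0['camera_from_world']);
T0=Tn.copy();T0[:3,3]=Tn[:3,3]+Tn[:3,:3]@np.array([.06,-.08,0]) # camera shifted by (-.06,+.08)
Pa=dict(P0);Pa['camera_from_world']=T0
def model(x,y,yaw):
    R=Ro.from_euler('z',yaw).as_matrix();f=lambda a:np.array(a)/1e3@R.T+[x,y,0]
    L=[]
    for s,h in((-26,40),(26,40)):
        L.append(f([[s-18,-28,h],[s+18,-28,h],[s+18,28,h],[s-18,28,h],[s-18,-28,h]]))
    L.append(f([[-26-8,-27,61],[-26+8,-27,61],[-26+8,-15.5,61],[-26-8,-15.5,61],[-34,-27,61]]))
    for s in(-52,0,52):L.append(f([[s-3,-23,52],[s+3,-23,52],[s+3,23,52],[s-3,23,52],[s-3,-23,52]]))
    return L
out=[]
for P,fn,(r,cc) in((Pa,'rk0.png',(110,195)),(P0,'rk1.png',(15,215))):
    im=cv2.imread('pics/'+fn);cr=cv2.resize(im[r:r+120,cc:cc+100],(400,480),interpolation=cv2.INTER_CUBIC)
    for l in model(.5015,.1981,np.radians(-34)):
        p=(proj(P,l)-[cc,r]+.5)*4
        cv2.polylines(cr,[np.int32(p)],False,(0,0,255),1)
    out.append(cr)
cv2.imwrite('pics/v3.png',np.hstack(out))
np.save('P.npy',np.array([T0,Tn]))
E
```

```text
[0.57023104 0.13342904 0.23989749]
```

View pics/v3.png

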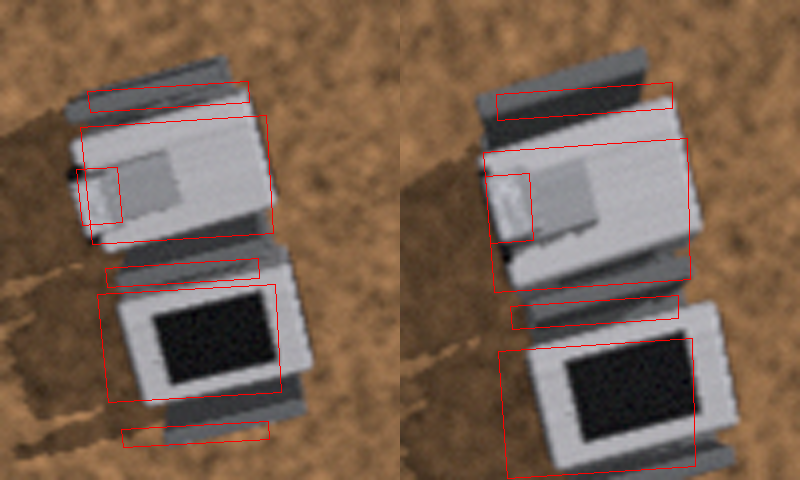

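```bash
python3 - <<'E'
from h import *
T=np.load('P.npy');P=camera_params('wrist');Ps=[dict(P,camera_from_world=t) for t in T]
pk={'module':([(68,143),(107,252),(273,205),(250,92)],[(80,153),(113,288),(302,231),(274,98)]),
'blank':([(120,305),(148,404),(312,367),(290,265)],[(128,350),(158,468),(338,425),(318,303)])}
for n,(a,b) in pk.items():
    C=[]
    for u,w in zip(a,b):
        r=[ray(Ps[0],np.array(u)/4-.5+[195,110]),ray(Ps[1],np.array(w)/4-.5+[215,15])]
        p,e=tri(r);C.append(p);print(n,np.round(p,4),round(e,4))
    C=np.array(C);print('centre',C.mean(0),'y-yaw',np.degrees(np.arctan2(*((C[2]+C[3]-C[0]-C[1])[[1,0]]))),'len',np.linalg.norm((C[2]+C[3]-C[0]-C[1])/2),np.linalg.norm((C[2]+C[1]-C[0]-C[3])/2))
E
```

```text
module [0.4515 0.1971 0.0564] 0.0007
module [0.4827 0.184  0.0511] 0.0
module [0.502  0.2327 0.0535] 0.0008
module [0.4717 0.2465 0.0507] 0.0001
centre [0.47696738 0.21506059 0.05289808] y-yaw 68.09123728445441 len 0.052869636612738226 0.03361863358842536
blank [0.4978 0.1772 0.0524] 0.0003
blank [0.528  0.1641 0.0525] 0.0006
blank [0.5495 0.2117 0.0521] 0.0007
blank [0.5195 0.2257 0.0529] 0.0008
centre [0.52372856 0.19467354 0.05247481] y-yaw 65.79775628350181 len 0.052709290102922766 0.03300916870533163
```

```bash
python3 - <<'E'
from h import *
off=np.array([.0706,0,-.12446]);t=np.radians(66.5)
Rt=Ro.from_quat(q(t)).as_matrix()
D=[];ims=[]
for i,(dx,h) in enumerate(((-.035,.19),(.04,.19))):
    o=Rt@off; c=np.array([.49,.207,0])-[o[0],o[1],0]+Rt@np.array([.03,0,0])+dx*Rt[:,1]; c[2]=h
    move_ptp(list(c),list(q(t)));pause(.25)
    P,im=snap('wrist',f'm{i}.png');np.save(f'm{i}.npy',np.array(P['camera_from_world']))
    u=proj(P,[.483,.208,.04])[0];print(u,read_eef_pos()-c)
    d={n:tip_of('wrist',n)[0] for n in('seat','keeper','module')};print({n:(np.round(v['at'],1),round(v['confidence'],2)) for n,v in d.items()})
    D.append({n:ray(P,v['at']) for n,v in d.items()})
    r,cc=int(max(0,u[1]-75)),int(u[0]-100);print('off',cc,r)
    ims.append(cv2.resize(im[r:r+150,cc:cc+100][:,:,::-1] if 0 else im[r:r+150,cc:cc+200][:,:,::-1],(800,600),interpolation=cv2.INTER_CUBIC))
for n in D[0]:print(n,tri([d[n] for d in D]))
cv2.imwrite('pics/v4.png',np.hstack([x[:,:][0:600,100:700] for x in ims])[:, :][0:600]) 
a=[cv2.resize(x,(400,300)) for x in ims]
cv2.imwrite('pics/v4.png',np.hstack([cv2.resize(x[:,100:700],(400,400)) for x in ims]))
print(read_time_s())
E
```

```text
[286.9280239  136.10588809] [ 0.00144634 -0.00033194  0.00098345]
{'seat': (array([277.9, 129.9]), 0.97), 'keeper': (array([271.2, 128.8]), 0.78), 'module': (array([287.5, 127.8]), 0.9)}
off 186 61
[215.22981096 137.60841968] [-7.96627876e-06 -1.59925661e-03  1.48503962e-05]
{'seat': (array([202.5, 132.1]), 0.68), 'keeper': (array([200.6, 128.8]), 0.95), 'module': (array([223.6, 126.5]), 0.68)}
off 115 62
seat (array([0.47291388, 0.20115562, 0.05177969]), np.float64(0.00030297005715481767))
keeper (array([0.46974953, 0.19668391, 0.03327553]), np.float64(0.0007531059011885411))
module (array([0.47760181, 0.21542565, 0.0041106 ]), np.float64(0.0014808998996239883))
6.4917
```

View pics/v4.png

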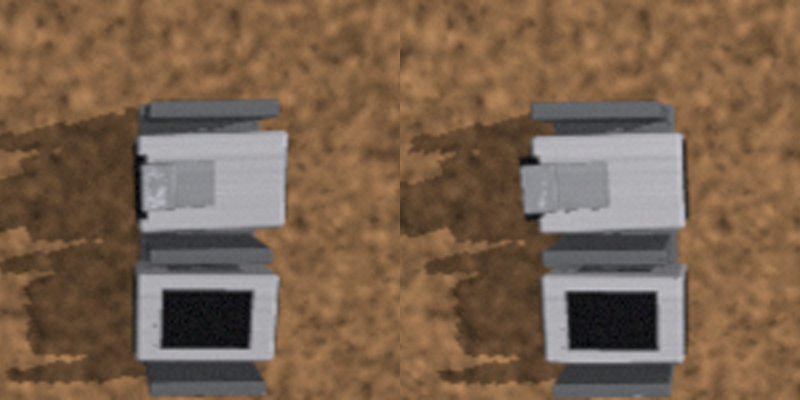

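```bash
python3 - <<'E'
from h import *
t=np.radians(68);p=np.array([.4775,.215])
move_ptp([*p,.12],list(q(t)))
movel([*p,.026],speed=.12);pause(.1)
print(read_eef_pos(),read_ft_force())
move_gripper(.04,50);print('gap',read_finger_gap(),read_grasp_force(),read_eef_pos())
g=read_eef_pos()[2]
movel([*p,.115],speed=.15)
print('gap',read_finger_gap(),read_grasp_force(),read_ft_force())
s=[.50,.045]
move_ptp([*s,.09],list(q(np.pi/2)))
movel([*s,g-.006+.002],speed=.1);movel([*s,g-.006-.0005],speed=.02);pause(.1)
print(read_eef_pos(),read_ft_force(),g)
move_gripper(.085);movel([*s,.12],speed=.2)
print(read_time_s())
P,im=snap('wrist','set.png')
for n in('module','seat','keeper'):
    r=tip_of('wrist',n)[:1]
    if r:print(n,r[0]['at'],r[0]['confidence'],onz(ray(P,r[0]['at']),{'module':0,'seat':.045,'keeper':.034}[n]))
E
```

```text
[0.4785056  0.21545215 0.02699789] [-1.13222544 -0.38978252 -0.37757243]
gap 0.05545689323526907 55.29906213283539 [0.47770369 0.2147007  0.02669644]
gap 0.05534183261460338 53.93535912036896 [-0.01943783 -0.19772101 -4.79954373]
[0.50070269 0.04509124 0.02071782] [ 1.10465142 -0.14228106 -3.19939317] 0.02669643781535293
12.1083
module [256.0, 191.4] 0.61 [0.49909878 0.04566757 0.        ]
seat [236.1, 207.1] 0.85 [0.49906523 0.0297863  0.045     ]
keeper [231.1, 206.6] 0.97 [0.50250674 0.02479677 0.034     ]
```

```bash
sed -i "s/move_ptp(list(p),list(q(t)));P,im/move_ptp(list(p),list(q(t)));pause(.2);np.save(f'{tag}{i}.npy',camera_params('wrist')['camera_from_world']);P,im/" h.py
python3 - <<'E'
from h import *
print(best([.5,-.12,.25],0)[1:],best([.5,.045,.1],0)[1:])
X=views('nest station pivot handle loop_bar loop_tab'.split(),[([.46,-.13,.26],0),([.57,-.13,.26],0)],'st')
print(read_time_s())
ims=[]
for i in(0,1):
    im=cv2.imread(f'pics/st{i}.png');P=dict(camera_params('wrist'),camera_from_world=np.load(f'st{i}.npy'))
    a=proj(P,[.52,-.18,.03])[0];print(a)
    ims.append(im[:,56:456])
cv2.imwrite('pics/v5.png',np.hstack(ims))
E
```

```text
(0, array([-0.48663418,  0.1377838 ,  0.69995476,  1.94815318, -0.09996624,
        1.08983131,  0.2550019 ])) (3.141592653589793, array([ 0.54040028,  0.43352479, -0.81813076,  2.03466959,  0.4218748 ,
        0.846196  ,  2.62321394]))
nest [ 0.5209 -0.1171  0.0185] err 0.0020 [0.84, 0.68] [array([299., 161.]), array([220., 157.])]
station [ 0.5287 -0.1819  0.0065] err 0.0002 [0.81, 0.89] [array([301., 201.]), array([228., 200.])]
pivot [ 0.5269 -0.2106  0.037 ] err 0.0018 [0.96, 0.76] [array([302., 229.]), array([225., 225.])]
handle [ 0.5232 -0.1776  0.0882] err 0.0018 [0.78, 0.84] [array([307., 218.]), array([216., 220.])]
loop_bar [ 0.5283 -0.2204  0.1496] err 0.0002 [0.89, 0.85] [array([321., 281.]), array([214., 280.])]
loop_tab [ 0.5279 -0.2275  0.1625] err 0.0017 [0.81, 0.89] [array([324., 297.]), array([213., 292.])]
15.1
[297.30744581 205.2044099 ]
[219.70769533 204.16471351]
```

View pics/v5.png

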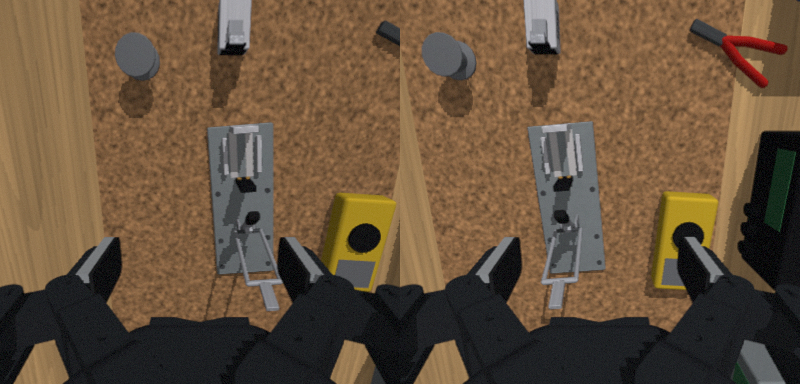

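```bash
cat > fit.py <<'E'
from h import *
from scipy.optimize import least_squares
P0=camera_params('wrist');Ps=[dict(P0,camera_from_world=np.load(f'st{i}.npy')) for i in(0,1)]
G=[cv2.GaussianBlur(cv2.imread(f'pics/st{i}.png'),(0,0),.8).astype(float) for i in(0,1)]
pk=[[(264,127),(328,123),(335,270),(274,274)],[(184,127),(248,122),(261,269),(204,271)]]
C=np.array([[onz(ray(P,u),.012) for u in pk[i]] for i,P in enumerate(Ps)]);print(np.round(C[:,:,:2],4).tolist())
C=C.mean(0);c=C.mean(0)[:2];d=(C[0]+C[1]-C[2]-C[3]);x=np.array([c[0],c[1],np.arctan2(d[1],d[0])-np.pi/2]);print('pick',x)
def pts(x,m):return np.c_[m[:,:2]@np.array([[np.cos(x[2]),-np.sin(x[2])],[np.sin(x[2]),np.cos(x[2])]]).T+x[:2],np.full(len(m),.012)]
s=np.linspace(-1,1,41)*.93
edges=[np.c_[np.full(41,.045),s*.115],np.c_[np.full(41,-.045),s*.115],np.c_[s*.045,np.full(41,.115)],np.c_[s*.045,np.full(41,-.115)]]
ins=[(-1,0),(1,0),(0,-1),(0,1)]
for it in range(8):
    W=7 if it<3 else 3.5;M=[]
    for i,P in enumerate(Ps):
        for m,n in zip(edges,ins):
            a=proj(P,pts(x,m));b=proj(P,pts(x,m+np.array(n)*.004));N=b-a;N/=np.linalg.norm(N,axis=1)[:,None]
            t=np.arange(-W,W+.1,.25);S=(a[:,None]+N[:,None]*t[None,:,None]).astype(np.float32)
            v=cv2.remap(G[i],S[...,0],S[...,1],cv2.INTER_LINEAR)
            g=np.linalg.norm(v[:,4:]-v[:,:-4],axis=2);k=g.argmax(1);ok=g.max(1)>20
            for j in np.where(ok)[0]:M.append((i,m[j],a[j]+N[j]*t[k[j]+2],N[j]))
    def f(x):
        r=[]
        for i in(0,1):
            L=[q_ for q_ in M if q_[0]==i]
            pr=proj(Ps[i],pts(x,np.array([l[1] for l in L])))
            r.append(((pr-np.array([l[2] for l in L]))*np.array([l[3] for l in L])).sum(1))
        return np.concatenate(r)
    x=least_squares(f,x,loss='soft_l1',f_scale=.5).x
print('fit',x,np.degrees(x[2]),'med|r|',np.median(np.abs(f(x))),len(M))
R=np.array([[np.cos(x[2]),-np.sin(x[2])],[np.sin(x[2]),np.cos(x[2])]])
print('nest',x[:2]+R@[0,.071],'pivot',x[:2]+R@[0,-.025]);np.save('station.npy',x)
E
python3 fit.py
```

```text
[[[0.4726, -0.0743], [0.559, -0.0688], [0.5881, -0.295], [0.4913, -0.3025]], [[0.4731, -0.0754], [0.5602, -0.0689], [0.5789, -0.295], [0.488, -0.2986]]]
pick [ 0.52642114 -0.18479473  0.08977025]
fit [ 0.52575099 -0.18509672  0.08444577] 4.838386442256347 med|r| 0.49262983653133646 285
nest [ 0.51976246 -0.11434973] pivot [ 0.52785962 -0.21000764]
```

```bash
cat >> h.py <<'E'
def stn(y,z,x=0.):
    s=np.load('station.npy');c,n=np.cos(s[2]),np.sin(s[2])
    return [s[0]+c*x-n*y,s[1]+n*x+c*y,z]
YAW=lambda:float(np.load('station.npy')[2])
E
python3 - <<'E'
from h import *
print(inverse_kinematics([.4995,.0455,.12],list(q(0))))
move_ptp([.4995,.0455,.12],list(q(0)))
movel([.4995,.0455,.0325],speed=.12);pause(.1);print(read_eef_pos())
move_gripper(.02,50);g=np.array(read_eef_pos());print('gap',read_finger_gap(),read_grasp_force(),g)
movel([.4995,.0455,.11],speed=.15)
print(read_finger_gap(),read_ft_force())
open('g.txt','w').write(str(g[2]))
t=YAW();move_ptp(stn(.075,.13),list(q(t)));pause(.3)
print('hover err',read_eef_pos()-np.array(stn(.075,.13)),read_ft_force(),read_time_s())
P,im=snap('wrist','hov.png')
snap('scene','hovs.png')
print(tip_of('wrist','seat')[:1],tip_of('wrist','nest')[:1],proj(P,[stn(.075-.016,.13-g[2]+.045),stn(.071,.012)]))
s=cv2.imread('pics/hovs.png')[165:285,130:290]
cv2.imwrite('pics/v6.png',np.hstack([im[40:340,50:450,::-1],cv2.resize(s,(400,300),interpolation=cv2.INTER_CUBIC)]))
E
```

```text
[-0.73209017  0.31734315  0.63704223  2.08231934 -0.25720001  0.81784499
  0.05860545]
[0.50051972 0.04553609 0.03339892]
gap 0.035218690230396144 51.87812089920044 [0.50020612 0.04561896 0.0330487 ]
0.03490624179225282 [ 0.97518168  0.29795323 -5.77170762]
hover err [-8.00005557e-05  1.58425457e-03 -4.89662802e-04] [ 0.4143106  -0.196686   -5.52117364] 19.175
[{'at': [257.7, 300.4], 'confidence': 0.97}] [] [[253.07459804 300.40419012]
 [254.13898037 198.48413339]]
```

View pics/v6.png

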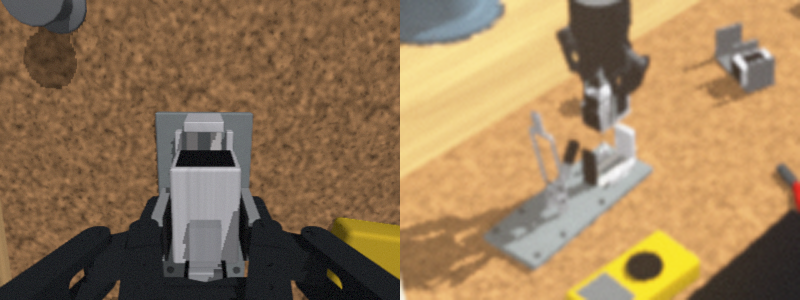

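```bash
python3 - <<'E'
from h import *
g=float(open('g.txt').read());b=np.array(read_ft_force());ok=True
movel(stn(.075,g+.058),speed=.12)
for z in list(np.arange(.050,.0125,-.006))+[.0125]:
    movel(stn(.075,g+z),speed=.05);f=np.array(read_ft_force())-b
    print(round(z,4),np.round(f,1),np.round(read_eef_pos()-np.array(stn(.075,g+z)),4))
    if np.abs(f).max()>8 : ok=z<.014;break
print(ok,read_finger_gap(),read_time_s())
E
```

```text
0.05 [0.3 0.2 0.5] [-0.  0.  0.]
0.044 [-1.5 -0.1  0.3] [-0.0004  0.0001 -0.0004]
0.038 [ 0.7 -0.6  0.7] [-0.0005  0.0001 -0.0005]
0.032 [ 1.1  0.9 -0. ] [-0.0005  0.0001 -0.0005]
0.026 [0.  0.8 0.3] [-0.0005  0.0001 -0.0005]
0.02 [-2.9  0.8 11.4] [ 0.001  -0.0004  0.0015]
False 0.03447817500662137 21.4917
```

```bash
python3 - <<'E'
from h import *
g=float(open('g.txt').read())
T1=np.array(read_ft_torque());F1=np.array(read_ft_force())
movel(stn(.075,g+.026),speed=.05);pause(.2)
T0=np.array(read_ft_torque());F0=np.array(read_ft_force())
print('dT',T1-T0,'dF',F1-F0,'err',np.array(read_eef_pos())-np.array(stn(.075,g+.026)))
P,im=snap('wrist','low.png');np.save('low.npy',P['camera_from_world']);S,sm=snap('scene','lows.png')
print(proj(P,[stn(.103,.034+.026,-.018),stn(.103,.034+.026,.018),stn(.107,.058,-.015),stn(.107,.058,.015),stn(.115,.012,-.045),stn(.115,.012,.045)]))
cv2.imwrite('pics/v7.png',np.hstack([cv2.resize(im[100:250,156:356,::-1],(400,300),interpolation=cv2.INTER_CUBIC),cv2.resize(sm[200:275,160:260,::-1],(400,300),interpolation=cv2.INTER_CUBIC)]))
E
```

```text
dT [0.15266804 0.51772358 0.09792064] dF [-3.31092692  0.73986145 11.04840334] err [-0.0003709   0.00018108 -0.00041138]
[[217.21983826 206.84060308]
 [290.8551019  206.87704623]
 [223.55060519 197.81033845]
 [284.54546    197.83987071]
 [185.0357436  164.77056862]
 [323.64310494 164.83246366]]
```

View pics/v7.png

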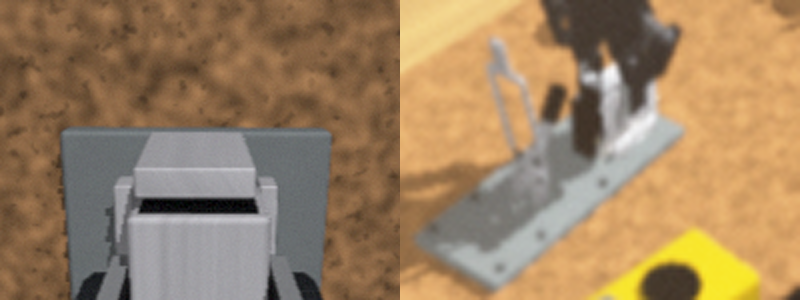

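```bash
python3 - <<'E'
from h import *
g=float(open('g.txt').read());t=list(q(YAW()+np.radians(.8)))
dx=-.0012
movel(stn(.075,g+.026,dx),t,speed=.05);pause(.15);b=np.array(read_ft_force());bt=np.array(read_ft_torque())
for z in (.022,.019,.016,.0135,.0122):
    movel(stn(.075,g+z,dx),t,speed=.04);f=np.array(read_ft_force())-b
    print(round(z,4),np.round(f,1),np.round(np.array(read_ft_torque())-bt,2),np.round(read_eef_pos()-np.array(stn(.075,g+z,dx)),4))
    if np.abs(f).max()>8: break
print(read_finger_gap(),read_time_s())
E
```

```text
0.022 [-1.4 -0.7  0.2] [0.04 0.03 0.04] [-0.0005  0.0001 -0.0004]
0.019 [-0.3 -2.2 -0.4] [-0.04 -0.05 -0.01] [-0.0003  0.0001 -0.0003]
0.016 [-0.8 -0.6 -0.5] [ 0.03 -0.08 -0.05] [-0.0003  0.     -0.0003]
0.0135 [-1.2 -1.6  0. ] [ 0.01 -0.01  0.02] [-0.0002  0.0001 -0.0002]
0.0122 [-0.5  0.9  0.3] [ 0.06 -0.01  0.01] [-0.0001  0.     -0.0001]
0.03500829122068183 23.7083
```

```bash
python3 - <<'E'
from h import *
g=float(open('g.txt').read());dx=-.0012
b=np.array(read_ft_force())[2]
for z in(.0115,.011,.0105):
    movel(stn(.075,g+z,dx),speed=.03);f=np.array(read_ft_force())[2]-b;print(z,round(f,1))
    if f>2:break
move_gripper(.06);pause(.1)
movel(stn(.075,g+.10,dx),speed=.2)
t=list(q(YAW()));G=(-.0424+.0015,.173)
move_gripper(.05)
move_ptp(stn(G[0],.225),t);pause(.1)
P,im=snap('wrist','a.png');r=tip_of('wrist','seat')[:1]
if r:print('seat world',onz(ray(P,r[0]['at']),.057),r[0]['confidence'],'expected home/at75',stn(.055,.057),stn(.059,.057))
movel(stn(*G),speed=.12)
move_gripper(.005,20);print('gap',read_finger_gap(),read_grasp_force(),read_eef_pos(),read_ft_force(),read_time_s())
S,sm=snap('scene','b.png');P,im=snap('wrist','c.png')
cv2.imwrite('pics/v8.png',np.hstack([im[0:384,56:456,::-1],cv2.resize(sm[180:276,150:250,::-1],(400,384),interpolation=cv2.INTER_CUBIC)]))
E
```

```text
0.0115 4.3
seat world [ 0.52077739 -0.12608105  0.057     ] 0.64 expected home/at75 [np.float64(0.5211119889782709), np.float64(-0.1302927111098236), 0.057] [np.float64(0.5207746071997523), np.float64(-0.1263069648138931), 0.057]
gap 0.0115734803706206 22.6157945394516 [ 0.52874899 -0.22675015  0.17387626] [-3.23617242 -0.66043037  4.56292404] 27.1333
```

View pics/v8.png

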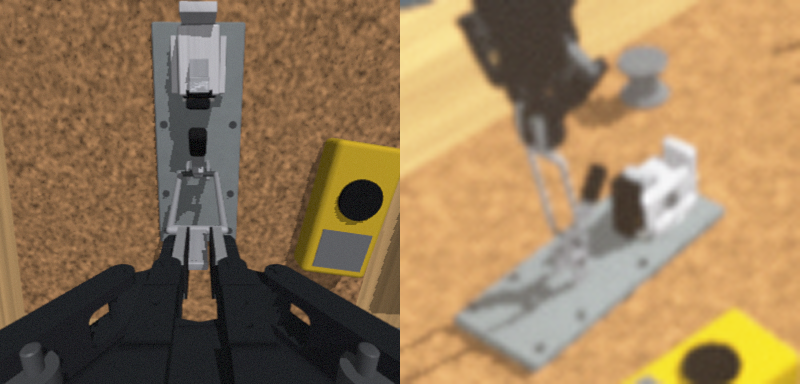

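```bash
python3 - <<'E'
from h import *
py,pz=-.0243,.050;dy,dz=-.0409-py,.1735-.007-pz
r=np.hypot(dy,dz);a0=np.arctan2(dz,dy);print(r,a0)
b=np.array(read_ft_force())
for a in np.linspace(a0,.17,11)[1:]:
    movel(stn(py+r*np.cos(a),pz+r*np.sin(a)+.007),speed=.1)
    f=np.array(read_ft_force())-b;print(round(a,2),np.round(f,1),round(read_finger_gap(),4))
    if np.abs(f).max()>20:print('stop');break
else:
    P,im=snap('scene','d.png')
    for n in('handle','loop_bar','loop_tab','seat'):
        q_=tip_of('scene',n)[:1];print(n,q_)
print(read_time_s())
E
```

```text
0.11767671817313735 1.712332847824969
1.56 [ 0.2 -0.9 -0.8] 0.0112
1.4 [ 0.1  0.8 -0.5] 0.0112
1.25 [-0.5  0.4 -0.9] 0.0109
1.1 [ 0.5  2.  -1.2] 0.0113
0.94 [-0.2  2.5 -0.6] 0.0115
0.79 [-0.1  4.  -1. ] 0.0115
0.63 [-0.4  4.  -0.5] 0.0114
0.48 [-0.2  4.3 -2.6] 0.0115
0.32 [-0.9  5.  -2.4] 0.0113
0.17 [-0.6  5.  -3.1] 0.0111
handle [{'at': [223.3, 286.6], 'confidence': 0.74}]
loop_bar [{'at': [209.6, 220.7], 'confidence': 0.58}]
loop_tab [{'at': [213.4, 215.0], 'confidence': 0.46}]
seat [{'at': [214.3, 233.4], 'confidence': 0.65}]
30.8167
```

```bash
python3 - <<'E'
from h import *
py,pz,r,a=-.0243,.05,.1177,.17
p=(py+r*np.cos(a)+.004,pz+r*np.sin(a)+.005)
movel(stn(*p),speed=.05);print(read_ft_force())
move_gripper(.04);pause(.3)
movel(stn(p[0],.20),speed=.25)
move_ptp(stn(.09,.24),list(q(YAW())));pause(.15)
P,im=snap('wrist','e.png');S,sm=snap('scene','f.png')
ps={'wrist':P,'scene':S}
for n in('handle','loop_bar','loop_tab','seat'):
    R=[(c,tip_of(c,n)[:1]) for c in ps];print(n,[(c,r[0]['at'],round(r[0]['confidence'],2)) for c,r in R if r],tri([ray(ps[c],r[0]['at']) for c,r in R if r]) if all(r for c,r in R) else '')
print('pred bar on foot',proj(P,[stn(.071,.057),stn(.055,.057)]),stn(.059,.057),read_time_s())
u=proj(P,stn(.03,.05))[0].astype(int);print(u)
cv2.imwrite('pics/v9.png',np.hstack([cv2.resize(im[100:340,156:356,::-1],(400,480),interpolation=cv2.INTER_CUBIC),cv2.resize(sm[190:286,160:240,::-1],(400,480),interpolation=cv2.INTER_CUBIC)]))
E
```

```text
[-2.49536041 -2.42936138 -0.19610831]
handle [('wrist', [255.8, 252.3], 0.61), ('scene', [197.1, 227.5], 0.81)] (array([ 0.5244461 , -0.18105581,  0.07761296]), np.float64(0.0004457497129323646))
loop_bar [('wrist', [257.1, 195.9], 0.7), ('scene', [213.0, 224.4], 0.62)] (array([ 0.52346492, -0.11665552,  0.05069764]), np.float64(0.0032481449531043287))
loop_tab [('wrist', [255.1, 178.8], 0.79), ('scene', [215.5, 217.2], 0.49)] (array([ 0.51708431, -0.09416418,  0.06361169]), np.float64(0.0007071660278182924))
seat [('wrist', [261.4, 202.4], 0.52), ('scene', [210.1, 224.2], 0.47)] (array([ 0.52573081, -0.12542865,  0.05731451]), np.float64(0.0012780672055124342))
pred bar on foot [[256.40154351 193.7628307 ]
 [256.37665296 206.42733328]] [np.float64(0.5207746071997523), np.float64(-0.1263069648138931), 0.057] 33.3417
[256 223]
```

View pics/v9.png

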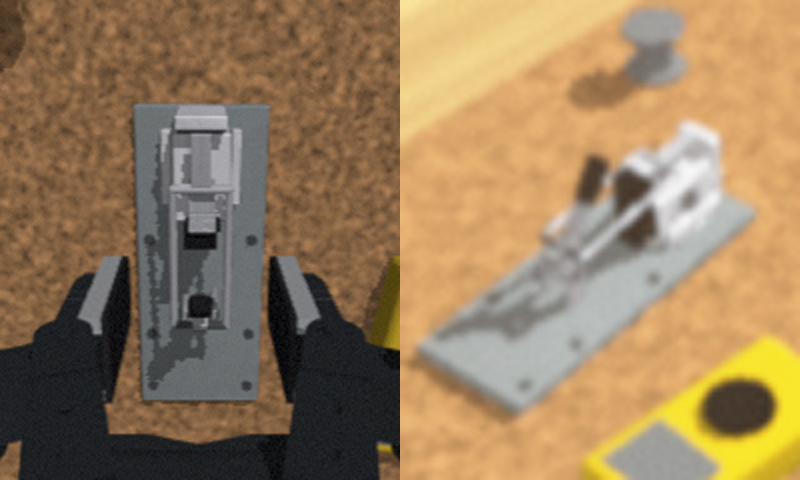

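```bash
python3 - <<'E'
from h import *
move_gripper(.0,20)
def tip(a):
    if a<np.pi/2: return -.025+.075*np.cos(a)+.0055*np.sin(a)+.011, .034+.058*np.sin(a)
    rc=.060+.011*(a-np.pi/2)/(np.pi/2)
    return -.025+rc*np.cos(a)+.0055*np.sin(a)+.011, .034+rc*np.sin(a)-.0055*np.cos(a)
y,z=tip(.97);y+=.004
move_ptp(stn(y,.17),list(q(YAW())));movel(stn(y,z+.019),speed=.12);pause(.1)
b=np.array(read_ft_force());print('start',y,z,b)
for a in np.r_[np.arange(1.05,3.1,.13),3.08,np.pi]:
    y,z=tip(a);
    if a<1.6: z=max(z,.083)
    movel(stn(y,z+.019),speed=.08);f=np.array(read_ft_force())-b
    print(round(a,2),np.round(f,1),np.round(np.array(read_eef_pos())-stn(y,z+.019),4))
    if np.linalg.norm(f)>35:print('stop');break
print(read_time_s())
E
```

```text
start 0.036934336260388057 0.08184337137363011 [0.31531424 0.22462683 1.10453168]
1.05 [-0.   0.1 -0.9] [ 0.0007 -0.0007  0.0009]
1.18 [ 0.3  1.4 -1. ] [ 0.0004 -0.0007  0.0004]
1.31 [ 0.4  0.1 -1.5] [-0.     -0.0012  0.0001]
1.44 [-0.8 -1.  -1.4] [-0.0002 -0.0014 -0.    ]
1.57 [ 0.3 -0.2 -2. ] [-0.0001 -0.0013  0.0001]
1.7 [ 1.2  0.3 -0.1] [ 0.     -0.0011  0.0003]
1.83 [-0.6 -0.9 -1.5] [ 0.0001 -0.001   0.0002]
1.96 [ 0.2 -0.5 -0.2] [ 0.    -0.001  0.   ]
2.09 [-0.   0.3 -0.8] [-0.0001 -0.0009 -0.    ]
2.22 [ 0.5  0.3 -0.6] [-0.0001 -0.0009 -0.0001]
2.35 [ 0.  -1.3 -1.4] [-0.0001 -0.0008 -0.0002]
2.48 [-0.2  0.2 -0.7] [-0.0002 -0.0008 -0.0003]
2.61 [-1.  -0.5  0.1] [-0.0002 -0.0008 -0.0003]
2.74 [ 0.4  0.  -1.3] [-0.0003 -0.0007 -0.0005]
2.87 [-1.1 -0.9  0.5] [-0.0004 -0.0005 -0.0006]
3.0 [ 0.8 -0.3 -1.5] [-0.0005 -0.0002 -0.0007]
3.08 [-0.  -0.7 -0.9] [-0.0003 -0.0001 -0.0004]
3.14 [-1.4  0.7 -0.4] [-0.0003  0.     -0.0003]
39.7583
```

```bash
python3 - <<'E'
from h import *
S,sm=snap('scene','g.png');P,im=snap('wrist','i.png');T,tm=snap('top','t.png')
for c in('wrist','scene','top'):
    for n in('handle','loop_bar','loop_tab','seat'):
        r=tip_of(c,n)[:1]
        if r:print(c,n,np.round(r[0]['at'],1),round(r[0]['confidence'],2))
print(proj(S,[stn(-.085,.034),stn(.055,.057),stn(.071,.057)]).round(1).tolist())
cv2.imwrite('pics/v10.png',np.hstack([cv2.resize(im[0:384,116:396,::-1],(400,548)),cv2.resize(sm[180:290,150:230,::-1],(400,548),interpolation=cv2.INTER_CUBIC)]))
E
```

```text
wrist handle [252.2 238.8] 0.62
wrist seat [251.4 135.7] 0.31
scene handle [177.9 251.9] 0.64
scene loop_bar [211.3 220.7] 0.66
scene loop_tab [212.6 220.6] 0.55
scene seat [308.5 213.8] 0.74
top loop_bar [305.8 210.2] 0.45
top loop_tab [298.  216.2] 0.58
top seat [302.8 214.5] 0.55
[[179.1, 253.6], [208.4, 224.5], [211.6, 222.0]]
```

View pics/v10.png

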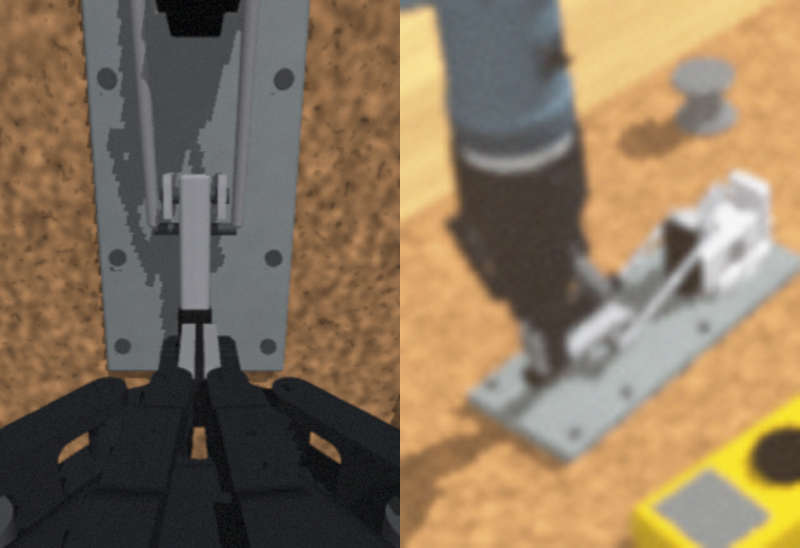

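```bash
python3 - <<'E'
from h import *
p=np.array(read_eef_pos());b=np.array(read_ft_force())
y=-.025-.071+.011
for dz in(.001,.002,.003,.004,.006):
    movel(stn(y,.0585-dz),speed=.03);f=np.array(read_ft_force())-b;print(dz,np.round(f,1),np.array(read_eef_pos())[2]-.019)
    if f[2]>8:break
movel(stn(y,.10),speed=.2);move_ptp(stn(.06,.24),list(q(YAW())));pause(.2)
ps={};ps['wrist'],im=snap('wrist','j.png');ps['scene'],_=snap('scene','k.png');ps['top'],_=snap('top','l.png')
s=np.load('station.npy')
def loc(X):
    d=X[:2]-s[:2];return np.array([np.cos(s[2])*d[0]+np.sin(s[2])*d[1],-np.sin(s[2])*d[0]+np.cos(s[2])*d[1],X[2]])*1e3
for n,z in(('handle',.034),('loop_bar',.057),('loop_tab',.06),('seat',.057),('keeper',.046),('module',.012),('pivot',.034)):
    for c in('wrist','scene'):
        r=tip_of(c,n)[:1]
        if r:print(n,c,np.round(r[0]['at'],1),round(r[0]['confidence'],2),np.round(loc(onz(ray(ps[c],r[0]['at']),z)),1))
print(read_time_s())
E
```

```text
0.001 [0.3 0.6 0.2] 0.03846882497406903
0.002 [-0.8  1.4  4.5] 0.038208981785674404
0.003 [-3.2  3.  10.7] 0.03809423819498553
handle scene [178.9 255.9] 0.72 [  6.8 -92.7  34. ]
loop_bar wrist [257.  182.1] 0.73 [ 1.7 52.7 57. ]
loop_bar scene [208.3 222. ] 0.51 [-8.7 64.4 57. ]
loop_tab wrist [250.3 166.5] 0.67 [-6. 72. 60.]
loop_tab scene [215.1 219.3] 0.6 [ 2.7 85.7 60. ]
seat wrist [260.4 180.2] 0.66 [ 5.7 55.  57. ]
seat scene [205.1 226.9] 0.53 [-0.5 39.1 57. ]
keeper wrist [256.3 182. ] 0.5 [ 0.9 50.1 46. ]
keeper scene [207.9 227.9] 0.52 [ 0.9 50.3 46. ]
module wrist [256.6 177.9] 0.73 [ 1.4 47.2 12. ]
module scene [212.6 235.4] 0.42 [10.6 59.8 12. ]
pivot scene [193.5 241.5] 0.68 [ -1.8 -17.5  34. ]
43.5083
```

```bash
python3 - <<'E'
from h import *
move_ptp(stn(.09,.24),list(q(YAW())));pause(.25)
P,im=snap('wrist','n.png');print(read_time_s())
e=cv2.imread('pics/e.png');n=cv2.imread('pics/n.png')
for x in(-.011,.011):
    ys=np.arange(.044,.116,.002);uv=proj(P,[stn(y,.046,x) for y in ys]).astype(np.float32)
    for I in(e,n):
        v=cv2.remap(I,uv[None,:,0],uv[None,:,1],cv2.INTER_LINEAR)[0].mean(1);print(x,v.astype(int).tolist())
r=[tip_of('wrist',k)[:1] for k in('loop_bar','seat','keeper','loop_tab')];print([(a[0]['at'],round(a[0]['confidence'],2)) if a else None for a in r])
print(proj(P,[stn(.055,.057),stn(.051,.046),stn(.075,.062)]).round(1).tolist())
E
```

```text
44.0583
-0.011 [119, 173, 167, 127, 107, 111, 108, 116, 138, 104, 148, 164, 163, 161, 168, 172, 165, 161, 163, 173, 172, 172, 172, 168, 113, 112, 111, 109, 58, 95, 162, 162, 168, 187, 160, 150]
-0.011 [73, 101, 120, 159, 149, 115, 111, 111, 114, 154, 161, 162, 172, 174, 174, 172, 173, 174, 173, 175, 174, 174, 174, 175, 172, 117, 112, 94, 12, 8, 71, 156, 163, 170, 190, 161]
0.011 [116, 120, 136, 139, 123, 121, 113, 128, 126, 101, 151, 162, 151, 153, 167, 171, 170, 167, 168, 169, 168, 169, 168, 122, 109, 111, 108, 107, 53, 105, 168, 171, 179, 197, 160, 163]
0.011 [77, 133, 125, 160, 153, 165, 172, 169, 172, 172, 172, 171, 169, 170, 171, 172, 172, 171, 171, 171, 172, 169, 170, 172, 163, 154, 153, 107, 23, 9, 76, 167, 175, 178, 201, 163]
[([251.0, 207.0], 0.61), ([257.9, 204.5], 0.45), ([255.9, 203.5], 0.68), ([250.8, 192.3], 0.74)]
[[254.4, 204.2], [254.4, 204.4], [254.4, 189.5]]
```

```bash
python3 -c "
from bench import *
print(sign_off(),read_time_s())"
```

```text
the job is handed in; nothing more can be done
the job is handed in; nothing more can be done
```

The hooked module is in the nest and measures fully home against the contact block, the loop is behind the hook, the lever is down flat on its stop, and the job is handed in at about 44 s with the robot clear. That last state comes from measurements and the networks rather than a viewed picture, and on the first lowering the module touched a side guide at about 11 N before I lifted and re-centred it.

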